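# Centre the specimen carrier on the floating microscope stage

## Robot

A 6-joint arm with a two-finger parallel gripper is mounted at the origin on the work surface. World frame = base frame: x ahead of the robot, y to its left, z up, the work surface at z = 0. Lengths are in mm, angles in degrees, forces in N, time in s.
With the tool pointing down it reaches from about 300 to 850 mm from the base axis. Payload 4.2 kg.
Tool frame: the origin (TCP) lies between the finger pads; the fingertips stand 14 mm ahead of it and the grasp point (between the pads) lies 5 mm behind it (env.finger_overhang is the distance from the TCP to the fingertips, in mm); z points along the fingers, y is the line along which they close (so a half turn about z gives the same grasp; the last joint's range is limited). The gripper opens to 91 mm and grips with 3 to 60 N. Pads are 32 mm wide; open, the fingers measure 118 mm over their backs; the gripper's body (76 mm by 178 mm) begins 60 mm behind the grasp point.
Start: joints at [65.317, 18.312, 89.639, -0, 72.044, -1.146], TCP at [229.626, 527.175, 227.976] pointing down, gripper open.
Joint ranges: [-177.97, 177.97], [-48.28, 115.42], [12.27, 149.76], [-77.06, 257.06], [2.81, 150.46], [-146.56, 146.56]. Speed limits (degrees/s): [147.25, 147.25, 180, 180, 180, 180].

## Interface

Orientations are given as [roll, pitch, yaw] about the fixed x, y, z axes, in that order (R = Rz(yaw) Ry(pitch) Rx(roll)).
In Python, from workcell import status, cams, env, finder gives the robot as it stands.
- The arm moves only by the tool apply_moves, never from a script. Its argument "increments" is a list of rows, each a list of 7 numbers: the opening, from -1 (shut) to 1 (fully open), then the shift along the world's x, y, z in m, then the turn, a rotation vector about the world's x, y, z in degrees. In form: [[gripper, x, y, z, ax, ay, az], ...]. A call has 1 to 5 rows; each row shifts and turns the commanded pose from where the row before left it; what a row does not reach is not made up. A row lasts 1/12 s, in which the tool goes at most 41.7 mm and 7.16 degrees, less where a joint would pass 70% of its speed; a pose out of reach is approached as far as the arm can. A call with a gripper value outside its range is refused whole. The fingers move at their own pace and stop on an object; "newtons" is the grip in N (left out, the last holds). Time passes only in rows, so rows that do not move let the fingers close. It gives the time, the measured TCP pose, the force, the opening and the grip force at its end, in the units of the state.
- status.state(): the state, without advancing time (a new reading comes with each control period).
- cams.grab_frame(name): name is "scene" or "top" or "wrist"; returns a dict with "color" (384x512x3 uint8, red, green, blue), "intrinsics" (3x3 intrinsics, pixels), "R" (3x3) and "t" (3): a world point X has camera coordinates R X + t. Camera axes: x right, y down, z forward; pixel columns grow to the right and rows downward; lengths in mm; the calibration is good to about 2 mm. A picture is of the moment at which its call begins. There is no depth.
- env.job_done(): hands the job in; it is judged then, once.
Trained networks look in the newest picture that a camera, given by its name, has taken for a name from the list of things; names that differ only in an ending like _2 or _b are one class to them, and where a whole thing is asked for, a point or a joint stands for the part that bears it (a point fixed in the world has none). Each returns a list of dicts, best first, with "score" (0 to 1); they miss things now and then, are a little off and sometimes report something else, mostly with a low value. They report only what shows in the picture. A call takes as long as a camera call.
- finder.boxes_of(query, camera): "rect" ([left, top, width, height] in pixels, round what is visible of it).
- finder.trace(query, camera): "pixels" (384x512 bool, what is visible of it) and "rect" ([left, top, width, height] in pixels, round what is visible of it).
The state is a dict: "time_s": time; "qpos": joint angles; "qvel": joint speeds; "effort": joint torques, N m; "ee_pos": TCP position; "ee_rot": TCP orientation; "force": force on the tool from outside, world axes, zero at the start; "torque": the same for the moment, N m; "gripper_width": finger opening in mm; "gripper_force": force on a finger pad.
Only numpy, scipy, OpenCV 4.12 (cv2) and the standard library are available. Lean on these libraries where they do the work, as an engineer would, in place of code of your own. Each camera call takes 0.05 s, during which the arm holds its last target. There are 200 camera calls.

## Task

On the low microscope stand, push the round specimen carrier gently along its channel, across the long mark, until its centre is at the short line on the opposite side, and let go; then tap it back, from whichever side is needed, until it rests centred on the long mark with nothing touching it. Then press straight down on its top just until the sprung stage gives by about 2 mm (some 14 N, never over 20), and let go, leaving it centred. Do not run the floating stage onto its end stops, and leave the dish, jar, objective and slide box where they are.

Things in the scene. Friction and masses are not known exactly. Their poses are not given: they have to be found in the camera images.
- stand: low white microscope stand fixed to the bench, 170 (x) x 200 (y) x 50 mm high, a black focus knob (40 mm across, reaching out 34 mm) on each y end. Origin: centre of its underside, on the bench. It does not move; its y axis is the direction of the stage's channel.
- mark (a point): centre of the floating aluminium stage plate's upper face (125 x 190 (y) x 12 mm), 78 mm above the bench at rest; moves with the plate, axes as the stand's. Steel rails 12 mm wide, 8 mm high along both long sides leave a 99 mm channel along y, open at its ends. A dark line across each rail and down the outer face at y = 0 is the long mark; short thin lines lie at y = +18, -18 mm.
- plate (a joint): sideways float of the stage plate along its y axis, m; 0 at rest, + towards +y. It rides on light springs, 0.45 N per mm, so it follows a pushed carrier (by 3 to 14 mm, with its weight and friction; more if pushed fast or pressed) before the carrier slips on it, and springs back to 0 when let go, carrying the carrier with it. End stops at +20 and -20 mm: never let it pass 18 mm.
- post (a joint): height of the sprung post that carries the stage plate, m; 0 at rest against its upper stop, negative when pressed down. It begins to give at about 5 N (3.5 to 6.5 N) of extra downward force and then sinks 1 mm per 4 N; lower stop at -6 mm.
- carrier: round aluminium specimen carrier, a flat disc 96 mm in diameter and 24 mm high, 0.3 to 0.5 kg, lying loose on the stage plate in the channel (1.5 mm play each side). Origin: centre of its underside; its top is 24 mm above that. Its centre starts near one of the short lines. The specimen in it cracks if the fingers ever load it with more than 22 N.
- opposite_line: the point on the channel's centre line, at the height of the plate's upper face, at the short line on the other side of the mark from where the carrier starts (18 mm from the mark); fixed to the stand, so true for the plate at rest.
- dish: bystander: shallow glass dish, 90 mm wide, 16 mm high; origin under its centre.
- jar: bystander: amber jar 52 mm wide, 75 mm high; origin under its centre.
- objective: bystander: dark steel objective lens standing upright, 32 mm wide, 44 mm high; origin under its centre.
- slide_box: bystander: open grey slide box with dividers, 90 x 120 x 32 mm high; origin under its centre.

How it is judged (in metres and radians):
On the way, in this order (a step that is already met when the one before it is completed fails the run):
1. the carrier, let go, lies within 10 mm of the opposite short line (horizontal distance between carrier and opposite_line below 0.01 m and contact force between the fingers and carrier below 0.2 N), for 0.2 s.
2. the carrier, let go, rests centred on the mark within 3 mm (y of carrier in the frame of mark between -0.003 and 0.003 m and contact force between the fingers and carrier below 0.2 N and linear speed of carrier below 0.01 m/s), for 0.3 s.
3. the centred carrier is pressed down so that the sprung stage sinks by 1.2 mm or more (value of joint post below -0.0012 m and contact force between the fingers and carrier above 2 N and y of carrier in the frame of mark between -0.004 and 0.004 m), for 0.15 s.
At the end, for the whole second after the job is handed in: The carrier lies flat in the channel, at rest, its centre within 3 mm of the mark along the channel; the stage is released, back up (within 0.8 mm) and back at its middle (within 2 mm) (y of carrier in the frame of mark between -0.003 and 0.003 m and z of carrier in the frame of mark below 0.002 m and angle between carrier's own z axis and vertical below 0.03 rad and horizontal distance between carrier and mark below 0.005 m and value of joint post above -0.0008 m and value of joint plate between -0.002 and 0.002 m and linear speed of carrier below 0.01 m/s); the robot touches nothing.
It fails at once if the fingers load the carrier with more than 22 N (contact force between the fingers and carrier above 22 N).
It fails at once if the floating stage runs onto its end stops (beyond 18 mm) (value of joint plate above 0.018 m or value of joint plate below -0.018 m).
It fails at once if the carrier is tipped or lifted (angle between carrier's own z axis and vertical above 0.1 rad or z of carrier in the frame of mark above 0.008 m).
It fails at once if a bystander is moved by more than 15 mm (distance of any of dish, jar, objective, slide_box from where it was at the start of the episode above 0.015 m).
It also fails if it takes over 72 s, if anything falls off the work surface, if the arm or the gripper's body presses on something with over 40 N, if the wrist force passes 120 N, or if a joint passes its speed limit or range.

## Working session

There is one attempt and no reset: what is moved stays moved. The work goes in short steps, Python scripts to look and compute and a tool call to move; the robot and the scene stay as the last step left them, time stands still between calls to the robot, and variables do not carry over. Pictures are saved under pics/ and viewed, at most 10 in all, crops included, and the job is handed in when it is done.

Besides the shell and the picture viewer there is one more tool, called after "Call:" in YAML: its name, and indented under it one key for each argument. apply_moves: Moves the arm, as the interface text tells. Its arguments: {"type":"object","properties":{"increments":{"type":"array","items":{"type":"array","items":{"type":"number"}}},"newtons":{"type":"number"}},"required":["increments"]}

```bash
mkdir -p pics; ls
cat > h.py <<'E'
import numpy as np, cv2
from workcell import status, cams, env, finder
def ray(f,u,v,z):
    K=np.array(f["intrinsics"]);R=np.array(f["R"]);t=np.array(f["t"])
    d=R.T@np.linalg.solve(K,[u,v,1.]);c=-R.T@t
    return c+d*(z-c[2])/d[2]
def proj(f,X):
    K=np.array(f["intrinsics"]);p=K@(np.array(f["R"])@np.array(X)+np.array(f["t"]));return p[:2]/p[2]
def save(f,n,crop=None,s=1):
    im=f["color"][:,:,::-1]
    if crop: l,t,w,h=crop; im=im[t:t+h,l:l+w]
    cv2.imwrite("pics/"+n,cv2.resize(im,None,fx=s,fy=s,interpolation=cv2.INTER_CUBIC))
E
python3 - <<'E'
from h import *
ims=[]
for n in ["scene","top"]:
    f=cams.grab_frame(n); ims.append(f["color"]); 
    print(n,-np.array(f["R"]).T@f["t"])
    for q in ["stand","carrier","mark","dish","jar","objective","slide_box"]:
        for b in finder.boxes_of(q,n)[:2]:
            l,t,w,h=b["rect"]; print(q,round(b["score"],2),b["rect"],ray(f,l+w/2,t+h/2,90 if q in("carrier","mark") else 20).round())
    save(f,n+".png",s=1.5)
print(status.state())
E
```

```text
pics
scene [1376.76674847 -412.33813182  844.94245413]
stand 0.76 [208.9, 193.7, 102.8, 74.1] [586. -16.  20.]
carrier 0.96 [243.5, 193.3, 41.7, 34.5] [594.  -7.  90.]
mark 0.62 [220.0, 193.3, 83.4, 48.5] [613. -25.  90.]
dish 0.67 [217.5, 192.3, 85.6, 49.2] [539.   9.  20.]
dish 0.56 [342.3, 154.1, 26.8, 18.4] [462. 373.  20.]
jar 0.83 [377.4, 173.8, 21.3, 30.2] [607. 377.  20.]
objective 0.78 [106.4, 236.1, 13.6, 17.0] [ 453. -358.   20.]
slide_box 0.67 [73.6, 273.0, 71.3, 59.2] [ 629. -411.   20.]
slide_box 0.54 [105.3, 236.2, 16.0, 16.5] [ 453. -358.   20.]
top [ 2.85991929e+02 -1.22453562e-01  1.26577934e+03]
stand 0.58 [224.4, 140.5, 96.3, 80.9] [587. -25.  20.]
carrier 0.8 [250.5, 154.1, 37.4, 37.5] [591. -14.  90.]
mark 0.64 [231.1, 141.3, 84.5, 67.7] [586. -25.  90.]
dish 0.64 [107.5, 208.0, 30.7, 32.6] [439. 370.  20.]
dish 0.53 [233.7, 143.2, 83.0, 68.1] [598. -32.  20.]
jar 0.55 [121.3, 143.4, 22.9, 27.1] [629. 366.  20.]
jar 0.38 [231.2, 143.6, 83.0, 66.3] [599. -25.  20.]
objective 0.66 [390.1, 164.2, 50.0, 35.3] [ 612. -416.   20.]
objective 0.43 [387.2, 228.7, 14.8, 16.7] [ 455. -361.   20.]
slide_box 0.92 [390.9, 164.9, 49.9, 34.0] [ 612. -418.   20.]
slide_box 0.29 [230.8, 143.7, 84.6, 65.5] [600. -26.  20.]
{'time_s': 0.8, 'qpos': array([ 6.53187026e+01,  1.83097779e+01,  8.96391837e+01, -7.28513066e-04,
        7.20425611e+01, -1.14525873e+00]), 'qvel': array([-0.02440597,  0.00942163,  0.11481076,  0.01293162,  0.03780638,
        0.0499711 ]), 'effort': array([ 8.68235361e-05, -4.12289965e+01, -2.32226211e+01,  7.28416792e-02,
        3.74017702e-02,  5.64233929e-06]), 'ee_pos': array([229.6168757 , 527.18338574, 227.99597218]), 'ee_rot': array([1.79991538e+02, 8.62354995e-04, 1.56464186e+02]), 'force': array([0.06007378, 0.58204714, 0.7372271 ]), 'torque': array([ 0.01124573,  0.00840702, -0.01152691]), 'gripper_force': 0.0, 'gripper_width': 91.3654869908469}
```

Run:
```python
from h import *
f=cams.grab_frame("scene"); save(f,"s1.png",(200,175,120,105),6)
f=cams.grab_frame("top"); save(f,"t1.png",(212,130,120,100),6)
```

```text
(no output)
```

View pics/top.png

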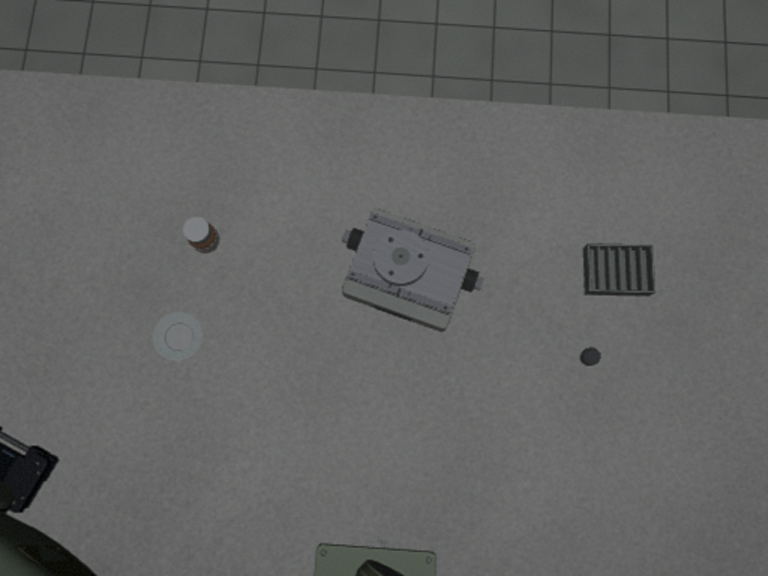

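View pics/t1.png

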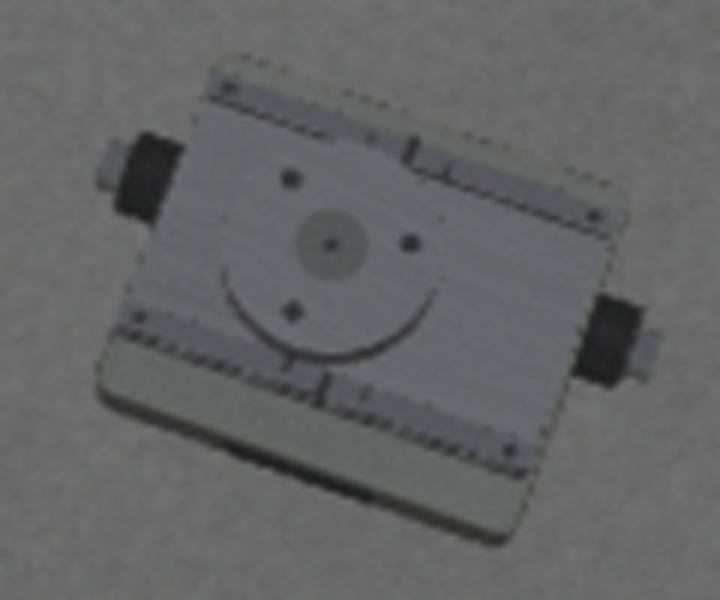

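The top view (crop at 6×) shows the carrier centre at crop (331,245), long marks at (412,150) and (323,388), rail screws at (230,88), (595,215), (140,317) and (510,450). The carrier is on the left (+y) side of the mark, and the bystanders are far away.

Run:
```python
from h import *
f=cams.grab_frame("top")
P=lambda u,v,z: ray(f,212+(u+.5)/6-.5,130+(v+.5)/6-.5,z)
c=P(331,245,102)
m1,m2=P(412,150,86),P(323,388,86)
s=[P(*q,86) for q in [(230,88),(595,215),(140,317),(510,450)]]
print("carrier",c.round(1),"marks",m1.round(1),m2.round(1),"mid",((m1+m2)/2).round(1),np.linalg.norm(m1-m2))
print("screw mean",np.mean(s,axis=0).round(1))
for a,b in[(1,0),(3,2)]:
    d=s[a]-s[b]; print(np.linalg.norm(d),np.degrees(np.arctan2(d[1],d[0])))
d=m1-m2; print(np.degrees(np.arctan2(d[1],d[0])))
for q in ["mark","carrier","stand"]:
    for b in finder.trace(q,"top")[:1]:
        r=cv2.minAreaRect(cv2.findNonZero(b["pixels"].astype(np.uint8))); print(q,r)
```

```text
carrier [594.1  -6.9 102. ] marks [643.8 -39.7  86. ] [534.5  -7.6  86. ] mid [589.2 -23.7  86. ] 113.82225797993233
screw mean [590.  -23.8  86. ]
169.79862436895175 -105.98462361840126
169.79385958990267 -106.23921276911733
-16.350637460945997
mark ((272.29296875, 175.2652587890625), (72.11092376708984, 47.91181182861328), 19.536653518676758)
carrier ((266.7500305175781, 171.75), (34.64822769165039, 35.35533905029297), 45.0)
stand ((272.20843505859375, 179.59185791015625), (98.40145874023438, 63.93561935424805), 19.3845157623291)
```

View pics/s1.png

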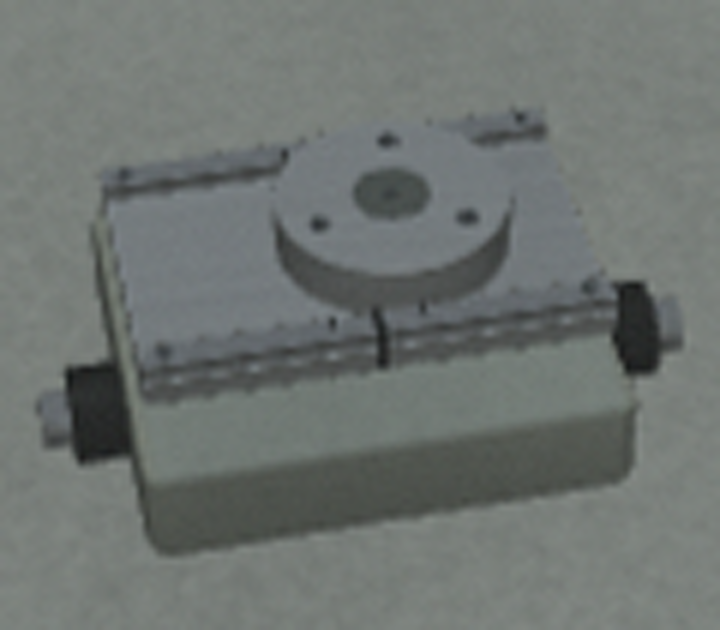

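The scene view agrees: the carrier sits at about +17.4 mm along the stand's y axis. The mark is at about (590,-24) and the channel direction e is about (0.277,0.961). I'll close the fingers and go to the carrier's +y side.

Call:
apply_moves:
  increments:
    - [-1,0.0259,-0.0303,0,0,0,0.5]
    - [-1,0.0259,-0.0303,0,0,0,0.5]
    - [-1,0.0259,-0.0303,0,0,0,0.5]
    - [-1,0.0259,-0.0303,0,0,0,0.5]
    - [-1,0.0259,-0.0303,0,0,0,0.5]
  newtons: 10

```text
time_s: 1.52
ee_pos: [360.0, 374.3, 228.1]
ee_rot: [180.0, 0.0, 159.0]
force: [1.4, 0.5, 0.1]
gripper_width: 61.2
gripper_force: 0.0
```

Call:
apply_moves:
  increments:
    - [-1,0.0259,-0.0303,0,0,0,0.5]
    - [-1,0.0259,-0.0303,0,0,0,0.5]
    - [-1,0.0259,-0.0303,0,0,0,0.5]
    - [-1,0.0259,-0.0303,0,0,0,0.5]
    - [-1,0.0259,-0.0303,0,0,0,0.5]

```text
time_s: 1.93
ee_pos: [489.6, 222.5, 228.2]
ee_rot: [180.0, 0.0, 161.5]
force: [-0.1, 1.2, -0.4]
gripper_width: 27.5
gripper_force: 0.0
```

Call:
apply_moves:
  increments:
    - [-1,0.0259,-0.0303,0,0,0,0.5]
    - [-1,0.0259,-0.0303,0,0,0,0.5]
    - [-1,0.0259,-0.0303,0,0,0,0.5]
    - [-1,0.0259,-0.0303,0,0,0,0.5]
    - [-1,0.0259,-0.0303,0,0,0,0.5]

```text
time_s: 2.35
ee_pos: [619.2, 70.9, 228.1]
ee_rot: [180.0, 0.0, 164.0]
force: [1.2, -0.1, 0.4]
gripper_width: 0.3
gripper_force: 0.0
```

Call:
apply_moves:
  increments:
    - [-1,0,0,0,0,0,0]
    - [-1,0,0,0,0,0,0]
    - [-1,0,0,0,0,0,0]

```text
time_s: 2.6
ee_pos: [617.7, 72.9, 227.6]
ee_rot: [180.0, -0.1, 163.9]
force: [-1.1, 0.3, -0.3]
gripper_width: 0.5
gripper_force: 0.0
```

Run:
```python
from h import *
f=cams.grab_frame("wrist"); save(f,"w1.png",s=1.5)
print(-np.array(f["R"]).T@f["t"], np.array(f["R"]).round(3).tolist(), f["intrinsics"])
for X in [(589.8,-23.8,86),(594.1,-6.9,102)]: print(proj(f,X))
print(status.state()["ee_pos"])
```

```text
[543.46714525  93.58607459 383.55400781] [[0.276, 0.961, -0.0], [0.926, -0.266, 0.269], [0.259, -0.074, -0.963]] [[274.63398211   0.         254.11837733]
 [  0.         274.63398211 187.73548661]
 [  0.           0.           1.        ]]
[164.74464854 182.32136361]
[176.38751562 185.60429699]
[617.36176099  73.46946613 227.87738934]
```

View pics/w1.png

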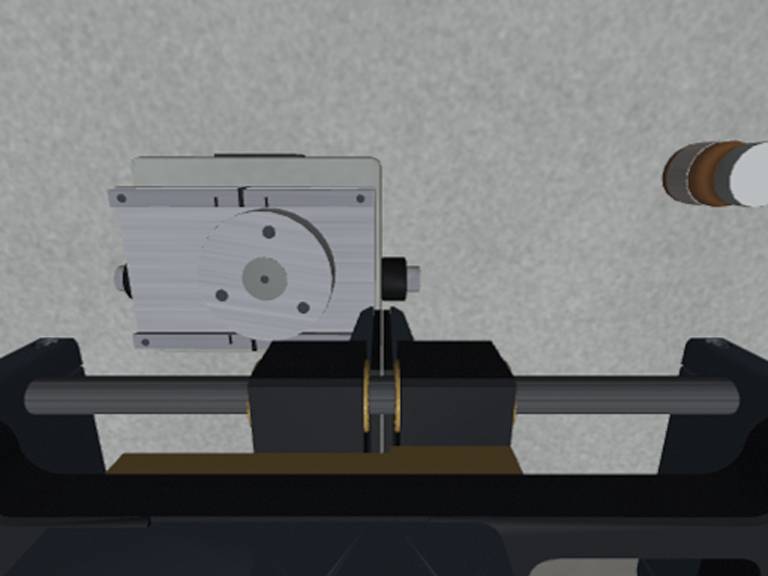

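The wrist view shows the stage aligned with the image. The carrier's centre dot is at (264.5,279) in the 1.5× picture, the long mark at (241.5,196) on the far rail, and the screws at (121,198), (360,198) and (145,342).

```bash
cat >> h.py <<'E'
e=np.array([np.cos(np.radians(73.95)),np.sin(np.radians(73.95)),0]); n=np.array([e[1],-e[0],0])
def en(X,M=np.array([589.8,-23.8,0])): return round(float((X-M)@e),1),round(float((X-M)@n),1)
def dot(f,guess,z=102,r=18):
    "centre of the dark grey disc (radius ~?) near guess via small dark centre dot"
    g=cv2.cvtColor(f["color"],cv2.COLOR_RGB2GRAY).astype(float); u,v=proj(f,guess); return u,v
E
python3 - <<'E'
from h import *
f=cams.grab_frame("wrist")
P=lambda u,v,z: ray(f,(u+.5)/1.5-.5,(v+.5)/1.5-.5,z)
for n_,q in dict(car=(264.5,279,102),m1=(241.5,196,86),s1=(121.5,198,86),s2=(360.5,198,86),s3=(145.5,342,86)).items(): print(n_,P(*q).round(1),en(P(*q)))
g=cv2.cvtColor(f["color"],cv2.COLOR_RGB2GRAY)
print(g[129:134,140:185]); print(g[178:194,165:190])
E
```

```text
car [594.2  -6.8 102. ] (17.6, -0.5)
m1 [535.2  -6.9  86. ] (1.2, -57.1)
s1 [513.1 -89.3  86. ] (-84.2, -55.6)
s2 [559.8  73.9  86. ] (85.6, -55.9)
s3 [ 619.5 -119.8   86. ] (-84.1, 55.1)
[[127 127 127 127 127 127 127 128 127 128 127 127 128 127 127 128 129 115
   67  31  28  71 118 129 128 128 128 129 128 128 128 129 129 128 129 128
  129 129 129 128 128 129 129 129 130]
 [128 129 131 132 131 129 129 129 128 128 128 128 129 128 129 128 130 122
   84  30  30  66 114 131 129 128 128 129 129 129 128 129 129 129 130 131
  131 131 130 130 130 129 131 130 129]
 [130 123  98  78 106 131 129 128 129 128 129 128 128 128 128 128 129 122
   86  29  32  50 100 132 128 128 128 128 128 128 127 127 127 126 128 122
  105  98 115 128 127 127 127 127 127]
 [133 125  86  25  88 136 132 132 132 133 132 132 132 132 132 132 132 133
  107  29  32  50 101 134 132 130 130 132 131 131 131 131 131 131 132 119
   73  61 106 133 131 130 130 129 129]
 [128 122  85  18  83 132 128 127 127 127 127 126 127 127 128 128 127 131
  109  26  32  50 101 131 128 128 128 128 129 128 128 128 128 128 129 115
   64  39  94 13
[... 1004 characters left out ...]
98  58  61  62  58  86 120 120 120 120
  121 120 120 121 121 121 120]
 [117 116 118 118 118 119 118 120 113  88  66  58  74 108 121 120 120 120
  120 120 120 121 121 121 120]
 [117 117 118 117 118 118 118 118 118 116 113 111 114 119 121 119 119 119
  120 120 121 120 120 120 119]
 [117 117 117 117 117 117 118 118 119 118 120 120 120 120 119 120 119 119
  120 120 120 120 120 120 118]
 [117 117 117 117 117 117 117 118 118 118 119 119 119 119 119 119 120 120
  119 120 120 120 120 119 122]
 [116 116 117 117 117 117 117 118 118 118 118 117 118 119 119 119 120 120
  119 119 120 120 120 120 127]
 [115 117 116 116 117 118 118 118 118 119 118 118 118 119 119 119 119 120
  120 120 120 120 119 121 136]]
```

Call:
apply_moves:
  increments:
    - [-1,0,0,-0.033,0,0,0]
    - [-1,0,0,-0.033,0,0,0]
    - [-1,0,0,-0.033,0,0,0]
    - [-1,0,0,-0.02,0,0,0]
    - [-1,0,0,-0.012,0,0,0]

```text
time_s: 3.12
ee_pos: [615.5, 74.1, 94.3]
ee_rot: [-179.9, -0.3, 164.1]
force: [0.7, 0.3, -0.4]
gripper_width: 0.1
gripper_force: 0.0
```

Call:
apply_moves:
  increments:
    - [-1,-0.0017,-0.0058,0,0,0,0]
    - [-1,-0.0017,-0.0058,0,0,0,0]
    - [-1,0,0,0,0,0,0]
    - [-1,0,0,0,0,0,0]
    - [-1,0,0,0,0,0,0]

```text
time_s: 3.53
ee_pos: [615.4, 61.2, 98.5]
ee_rot: [179.9, 0.1, 164.0]
force: [0.0, 0.5, -0.6]
gripper_width: 0.7
gripper_force: 0.0
```

```bash
cat >> h.py <<'E'
M=np.array([590.0,-23.1,0])
def ecol(f,z,t): return proj(f,t)
def st(N=6):
    "average of several readings (advances time by camera calls)"
    F=[];
    for _ in range(N): s=status.state(); F.append(s["force"]); cams.grab_frame("wrist")
    F=np.array(F); p=s["ee_pos"]
    print("t",round(s["time_s"],2),"tcp e,n",en(p,M),"z",p[2].round(1),"Fe",(F@e).round(2),"mean",(F.mean(0)@e).round(2),"Fz",F.mean(0)[2].round(2))
E
python3 - <<'E'
from h import *
f=cams.grab_frame("wrist"); save(f,"w2.png",s=1.5); st(3)
E
```

```text
t 3.68 tcp e,n (87.9, 0.8) z 97.7 Fe [ 0.47  0.93 -0.29] mean 0.37 Fz -0.59
```

View pics/w2.png

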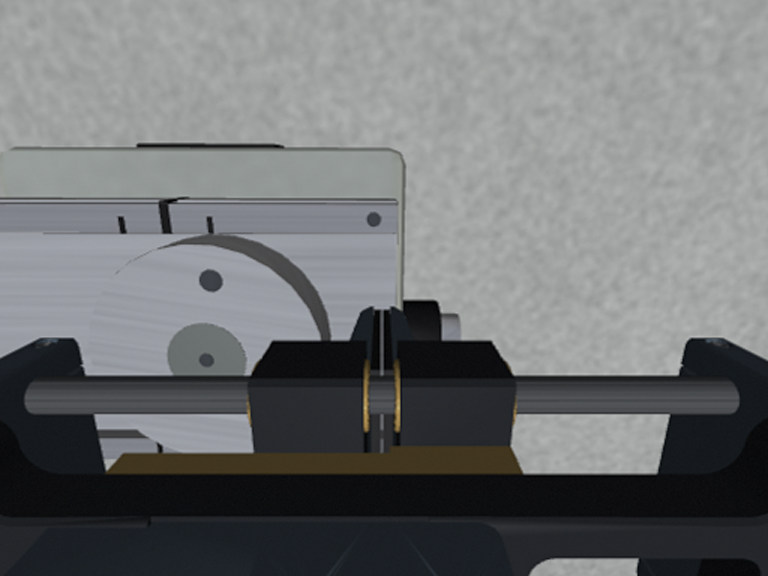

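The wrist view from the low pose shows the dot at (206.5,360), the long mark at (166,215), and the short lines at (122.5,223) and (210,223). I'll rectify these planes so the offset can be measured automatically.

```bash
cat >> h.py <<'E'
S=4
def rect(f,z,e0,e1,n0,n1):
    "top-down picture of plane z: columns e, rows n, S px/mm, about M"
    C=np.array([proj(f,M*[1,1,0]+a*e+b*n+[0,0,z]) for a,b in [(e0,n0),(e1,n0),(e1,n1),(e0,n1)]],np.float32)
    w,h=int((e1-e0)*S),int((n1-n0)*S)
    H=cv2.getPerspectiveTransform(C,np.float32([[0,0],[w,0],[w,h],[0,h]]))
    return cv2.warpPerspective(f["color"],H,(w,h))
def locate(f,verbose=True):
    "e of long mark and short lines (rail at -n), (e,n) of carrier dot"
    R=cv2.cvtColor(rect(f,86,-60,60,-62,-51.5),cv2.COLOR_RGB2GRAY).astype(float)
    p=np.clip(np.median(R)-R-30,0,None); p=p[18:36].mean(0)   # rows n -57.5..-53
    lab,L=cv2.connectedComponents((p>4).astype(np.uint8)[None]); L=L[0]
    marks=[(round((np.average(np.nonzero(L==k)[0],weights=p[L==k])+.5)/S-60,2),round(p[L==k].sum())) for k in range(1,lab)]
    T=rect(f,102,-40,40,-30,30); g=cv2.cvtColor(T,cv2.COLOR_RGB2GRAY)
    D=(T[:,:,1].astype(int)-T[:,:,2]>=2).astype(np.uint8)
    D=cv2.morphologyEx(D,cv2.MORPH_OPEN,np.ones((9,9)))
    nn,lb,stt,cen=cv2.connectedComponentsWithStats(D)
    blobs=[((cen[k]+.5)/S-[40,30]).round(2).tolist()+[int(stt[k,4]/S/S)] for k in range(1,nn) if 80<stt[k,4]/S/S<1500]
    print("marks",marks,"blobs",blobs)
    return R,T
E
python3 - <<'E'
from h import *
f=cams.grab_frame("wrist"); R,T=locate(f)
P=lambda u,v,z: en(ray(f,(u+.5)/1.5-.5,(v+.5)/1.5-.5,z),M)
print(P(206.5,360,102),P(166,215,86),P(122.5,223,86),P(210,223,86))
cv2.imwrite("pics/r.png",np.vstack([cv2.resize(T,(480,360))[:,:,::-1],cv2.merge([R.astype(np.uint8)]*3)]))
print(f["color"][235,140],f["color"][245,115]); st(2)
E
```

```text
marks [(np.float64(-18.48), 458), (np.float64(-0.53), 1035), (np.float64(17.44), 370)] blobs []
(16.8, -1.2) (0.3, -57.4) (-17.8, -54.2) (17.7, -54.2)
[108 113 113] [104 111 110]
t 3.83 tcp e,n (87.8, 0.6) z 97.2 Fe [-1.18 -0.81] mean -1.0 Fz -0.07
```

View pics/r.png

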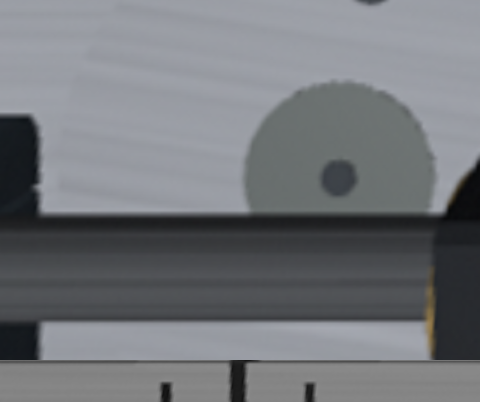

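```bash
cat >> h.py <<'E'
def locate(f):
    "carrier e relative to the long mark, from the dot and the far rail's lines"
    R=cv2.cvtColor(rect(f,86,-60,60,-62,-51.5),cv2.COLOR_RGB2GRAY).astype(float)
    p=np.clip(np.median(R)-R-30,0,None); p=p[18:36].mean(0)
    lab,L=cv2.connectedComponents((p>4).astype(np.uint8)[None]); L=L[0]
    marks=[(round(float(np.average(np.nonzero(L==k)[0],weights=p[L==k])+.5)/S-60,2),int(p[L==k].sum())) for k in range(1,lab)]
    g=cv2.cvtColor(rect(f,102,-40,40,-30,30),cv2.COLOR_RGB2GRAY)
    nn,lb,stt,cen=cv2.connectedComponentsWithStats((g<90).astype(np.uint8))
    d=[((cen[k]+.5)/S-[40,30]).round(2).tolist()+[int(a/S/S)] for k in range(1,nn) for a in [stt[k,4]] if 12<a/S/S<60 and max(stt[k,2:4])<36 and min(stt[k,2:4])>14]
    print("marks",marks,"dots",d)
E
python3 - <<'E'
from h import *
locate(cams.grab_frame("wrist")); st(1)
E
```

```text
marks [(-18.48, 429), (-0.54, 1044), (17.44, 380)] dots [[16.45, -0.24, 29]]
t 3.93 tcp e,n (87.8, 0.5) z 97.0 Fe [0.43] mean 0.43 Fz -1.16
```

Measured offset of the carrier from the mark is +17.0 mm. Now a slow push towards -y.

Call:
apply_moves:
  increments:
    - [-1,-0.0005,-0.0018,0,0,0,0]
    - [-1,-0.0005,-0.0018,0,0,0,0]
    - [-1,-0.0005,-0.0018,0,0,0,0]
    - [-1,-0.0004,-0.0014,0,0,0,0]
    - [-1,-0.0004,-0.0014,0,0,0,0]

```text
time_s: 4.4
ee_pos: [612.3, 52.6, 96.9]
ee_rot: [180.0, -0.0, 164.0]
force: [0.6, -0.4, 0.6]
gripper_width: 0.9
gripper_force: 0.0
```

Call:
apply_moves:
  increments:
    - [-1,-0.0004,-0.0014,0,0,0,0]
    - [-1,-0.0004,-0.0014,0,0,0,0]
    - [-1,-0.0004,-0.0014,0,0,0,0]
    - [-1,-0.0004,-0.0014,0,0,0,0]
    - [-1,-0.0004,-0.0014,0,0,0,0]

```text
time_s: 4.82
ee_pos: [610.5, 46.0, 97.0]
ee_rot: [180.0, 0.0, 164.0]
force: [0.0, 0.8, 0.9]
gripper_width: 0.7
gripper_force: 0.7
```

Run:
```python
from h import *
locate(cams.grab_frame("wrist")); st(3); locate(cams.grab_frame("wrist"))
```

```text
marks [(-21.35, 450), (-3.4, 1011), (14.57, 344)] dots [[13.54, -0.3, 29]]
t 4.97 tcp e,n (72.1, 0.6) z 97.0 Fe [1.79 1.57 1.24] mean 1.54 Fz 0.26
marks [(-21.3, 447), (-3.37, 1002), (14.59, 347)] dots [[13.57, -0.26, 29]]
```

Call:
apply_moves:
  increments:
    - [-1,-0.0004,-0.0014,0,0,0,0]
    - [-1,-0.0004,-0.0014,0,0,0,0]
    - [-1,-0.0004,-0.0014,0,0,0,0]
    - [-1,-0.0004,-0.0014,0,0,0,0]
    - [-1,-0.0004,-0.0014,0,0,0,0]

```text
time_s: 5.48
ee_pos: [608.6, 38.9, 97.1]
ee_rot: [180.0, 0.0, 164.0]
force: [0.7, 2.8, 0.1]
gripper_width: 0.3
gripper_force: 1.4
```

Run:
```python
from h import *
locate(cams.grab_frame("wrist")); st(1)
```

```text
marks [(-24.5, 436), (-6.56, 980), (11.37, 346)] dots [[6.25, -0.19, 28]]
t 5.53 tcp e,n (64.4, 0.7) z 97.0 Fe [2.26] mean 2.26 Fz 0.85
```

Call:
apply_moves:
  increments:
    - [-1,-0.0004,-0.0014,0,0,0,0]
    - [-1,-0.0004,-0.0014,0,0,0,0]
    - [-1,-0.0004,-0.0014,0,0,0,0]
    - [-1,-0.0004,-0.0014,0,0,0,0]

```text
time_s: 5.92
ee_pos: [606.9, 33.2, 97.0]
ee_rot: [180.0, 0.0, 164.0]
force: [2.0, 2.4, 0.5]
gripper_width: 0.3
gripper_force: 1.5
```

Run:
```python
from h import *
locate(cams.grab_frame("wrist")); st(1)
```

```text
marks [(-25.04, 424), (-7.12, 954), (10.84, 330)] dots [[0.3, -0.26, 29]]
t 5.97 tcp e,n (58.4, 0.6) z 97.0 Fe [3.61] mean 3.61 Fz 0.74
```

Call:
apply_moves:
  increments:
    - [-1,-0.0004,-0.0014,0,0,0,0]
    - [-1,-0.0004,-0.0014,0,0,0,0]
    - [-1,-0.0004,-0.0014,0,0,0,0]
    - [-1,-0.0004,-0.0014,0,0,0,0]
    - [-1,-0.0004,-0.0014,0,0,0,0]

```text
time_s: 6.43
ee_pos: [604.8, 26.2, 97.0]
ee_rot: [180.0, 0.0, 164.0]
force: [0.3, 2.5, 0.8]
gripper_width: 0.2
gripper_force: 1.6
```

Call:
apply_moves:
  increments:
    - [-1,-0.0004,-0.0014,0,0,0,0]
    - [-1,-0.0004,-0.0014,0,0,0,0]
    - [-1,-0.0004,-0.0014,0,0,0,0]
    - [-1,-0.0004,-0.0014,0,0,0,0]
    - [-1,-0.0004,-0.0014,0,0,0,0]

```text
time_s: 6.85
ee_pos: [602.8, 19.1, 97.0]
ee_rot: [180.0, -0.0, 164.0]
force: [1.2, 3.6, 1.8]
gripper_width: 0.6
gripper_force: 1.7
```

Call:
apply_moves:
  increments:
    - [-1,-0.0004,-0.0014,0,0,0,0]
    - [-1,-0.0004,-0.0014,0,0,0,0]
    - [-1,-0.0004,-0.0014,0,0,0,0]
    - [-1,-0.0004,-0.0014,0,0,0,0]
    - [-1,-0.0004,-0.0014,0,0,0,0]

```text
time_s: 7.27
ee_pos: [600.8, 12.1, 97.0]
ee_rot: [180.0, 0.0, 164.0]
force: [1.1, 3.2, 1.7]
gripper_width: 0.0
gripper_force: 1.8
```

Run:
```python
from h import *
locate(cams.grab_frame("wrist")); st(1)
```

```text
marks [(-26.38, 374), (-8.45, 858), (9.51, 293)] dots [[-21.54, -0.25, 28]]
t 7.32 tcp e,n (36.6, 0.6) z 97.0 Fe [1.97] mean 1.97 Fz 1.9
```

Call:
apply_moves:
  increments:
    - [-1,-0.0004,-0.0014,0,0,0,0]
    - [-1,-0.0004,-0.0014,0,0,0,0]
    - [-1,-0.0003,-0.0012,0,0,0,0]
    - [-1,0,0,0,0,0,0]
    - [-1,0.0003,0.001,0,0,0,0]

```text
time_s: 7.78
ee_pos: [599.9, 9.0, 97.0]
ee_rot: [-180.0, -0.0, 163.9]
force: [1.2, 3.1, 1.7]
gripper_width: 0.8
gripper_force: 1.6
```

Call:
apply_moves:
  increments:
    - [-1,0.0004,0.0014,0,0,0,0]
    - [-1,0.0004,0.0014,0,0,0,0]
    - [-1,0.0004,0.0014,0,0,0,0]
    - [-1,0.0004,0.0014,0,0,0,0]
    - [-1,0.0004,0.0014,0,0,0,0]

```text
time_s: 8.2
ee_pos: [601.6, 16.0, 96.6]
ee_rot: [-179.9, -0.0, 164.0]
force: [-0.5, 0.3, 0.3]
gripper_width: 0.6
gripper_force: 0.0
```

Call:
apply_moves:
  increments:
    - [-1,0.0004,0.0014,0,0,0,0]
    - [-1,0.0006,0.002,0,0,0,0]
    - [-1,0.0008,0.003,0,0,0,0]
    - [-1,0.0011,0.004,0,0,0,0]
    - [-1,0.0014,0.005,0,0,0,0]

```text
time_s: 8.62
ee_pos: [606.3, 31.9, 96.9]
ee_rot: [-180.0, -0.0, 164.0]
force: [0.4, -0.3, 0.1]
gripper_width: 0.3
gripper_force: 0.0
```

Run:
```python
from h import *
for _ in range(5): locate(cams.grab_frame("wrist"))
st(1)
```

```text
marks [(-18.52, 402), (-0.59, 908), (17.34, 296)] dots [[-17.59, -0.22, 29]]
marks [(-18.56, 398), (-0.62, 913), (17.32, 307)] dots [[-17.71, -0.24, 29]]
marks [(-18.58, 408), (-0.64, 905), (17.32, 302)] dots [[-17.71, -0.18, 29]]
marks [(-18.56, 407), (-0.65, 901), (17.33, 299)] dots [[-17.66, -0.17, 29]]
marks [(-18.54, 389), (-0.61, 905), (17.33, 308)] dots [[-17.68, -0.21, 29]]
t 8.87 tcp e,n (57.2, 0.5) z 97.0 Fe [0.16] mean 0.16 Fz -0.35
```

Step 1 is met, with the carrier at -17.1 mm. Now over to the -y side.

Call:
apply_moves:
  increments:
    - [-1,0,0,0.03,0,0,0]
    - [-1,0,0,0.03,0,0,0]
    - [-1,-0.0102,-0.0353,0,0,0,0]
    - [-1,-0.0102,-0.0353,0,0,0,0]
    - [-1,-0.0102,-0.0353,0,0,0,0]

```text
time_s: 9.33
ee_pos: [575.6, -75.1, 157.8]
ee_rot: [180.0, 0.1, 164.1]
force: [-0.3, -1.0, -0.2]
gripper_width: 0.2
gripper_force: 0.0
```

Call:
apply_moves:
  increments:
    - [-1,-0.0102,-0.0353,0,0,0,0]
    - [-1,0,0,0,0,0,0]
    - [-1,0,0,-0.03,0,0,0]
    - [-1,0,0,-0.02,0,0,0]
    - [-1,0,0,-0.01,0,0,0]

```text
time_s: 9.75
ee_pos: [563.9, -109.5, 94.7]
ee_rot: [-180.0, -0.2, 163.9]
force: [-1.2, 0.5, -0.1]
gripper_width: 0.5
gripper_force: 0.0
```

Call:
apply_moves:
  increments:
    - [-1,0,0,0,0,0,0]
    - [-1,0,0,0,0,0,0]

```text
time_s: 9.92
ee_pos: [565.7, -109.3, 97.0]
ee_rot: [180.0, -0.0, 164.0]
force: [0.8, -0.0, 0.8]
gripper_width: 0.5
gripper_force: 0.0
```

Run:
```python
from h import *
f=cams.grab_frame("wrist");locate(f); st(1); save(f,"w3.png")
```

```text
marks [(-19.09, 425), (-1.12, 1106), (16.78, 475)] dots [[-18.36, -0.34, 29]]
t 9.97 tcp e,n (-89.5, 1.1) z 97.8 Fe [1.53] mean 1.53 Fz 0.23
```

Call:
apply_moves:
  increments:
    - [-1,0.0005,0.0018,0,0,0,0]
    - [-1,0.0005,0.0018,0,0,0,0]
    - [-1,0.0005,0.0018,0,0,0,0]
    - [-1,0.0005,0.0018,0,0,0,0]
    - [-1,0.0004,0.0014,0,0,0,0]

```text
time_s: 10.43
ee_pos: [568.1, -100.6, 97.2]
ee_rot: [180.0, 0.0, 164.0]
force: [0.0, -0.0, -0.9]
gripper_width: 0.8
gripper_force: 0.0
```

Call:
apply_moves:
  increments:
    - [-1,0.0004,0.0014,0,0,0,0]
    - [-1,0.0004,0.0014,0,0,0,0]
    - [-1,0.0004,0.0014,0,0,0,0]
    - [-1,0.0004,0.0014,0,0,0,0]
    - [-1,0.0004,0.0014,0,0,0,0]

```text
time_s: 10.85
ee_pos: [569.9, -94.0, 96.9]
ee_rot: [-180.0, -0.0, 164.0]
force: [-0.8, -0.6, -0.1]
gripper_width: 0.3
gripper_force: 0.6
```

Call:
apply_moves:
  increments:
    - [-1,0.0004,0.0014,0,0,0,0]
    - [-1,0.0004,0.0014,0,0,0,0]
    - [-1,0.0004,0.0014,0,0,0,0]
    - [-1,0.0004,0.0014,0,0,0,0]
    - [-1,0.0004,0.0014,0,0,0,0]

```text
time_s: 11.27
ee_pos: [571.9, -87.1, 97.0]
ee_rot: [-180.0, 0.0, 164.0]
force: [-0.7, -2.5, 0.6]
gripper_width: 0.5
gripper_force: 1.5
```

Run:
```python
from h import *
f=cams.grab_frame("wrist");locate(f); st(1)
```

```text
marks [(-12.83, 358), (5.11, 1049), (23.06, 458)] dots [[-9.02, -0.27, 29]]
t 11.32 tcp e,n (-66.2, 0.3) z 97.0 Fe [-2.47] mean -2.47 Fz 0.19
```

Call:
apply_moves:
  increments:
    - [-1,0.0004,0.0014,0,0,0,0]
    - [-1,0.0004,0.0014,0,0,0,0]
    - [-1,0.0004,0.0014,0,0,0,0]
    - [-1,0.0004,0.0014,0,0,0,0]
    - [-1,0.0004,0.0014,0,0,0,0]

```text
time_s: 11.78
ee_pos: [574.0, -79.8, 97.0]
ee_rot: [180.0, 0.0, 164.0]
force: [-1.0, -2.8, 1.0]
gripper_width: 0.3
gripper_force: 1.5
```

Call:
apply_moves:
  increments:
    - [-1,0.0004,0.0014,0,0,0,0]
    - [-1,0.0004,0.0014,0,0,0,0]
    - [-1,0.0004,0.0014,0,0,0,0]
    - [-1,0.0004,0.0014,0,0,0,0]

```text
time_s: 12.12
ee_pos: [575.6, -74.2, 97.0]
ee_rot: [180.0, 0.0, 164.0]
force: [-0.8, -2.8, 0.7]
gripper_width: 0.4
gripper_force: 1.6
```

Run:
```python
from h import *
f=cams.grab_frame("wrist");locate(f); st(1);locate(cams.grab_frame("wrist"))
```

```text
marks [(-12.09, 341), (5.85, 1006), (23.81, 440)] dots [[4.41, -0.3, 29]]
t 12.17 tcp e,n (-52.9, 0.3) z 97.0 Fe [-2.84] mean -2.84 Fz 1.09
marks [(-12.29, 356), (5.69, 1001), (23.58, 446)] dots [[4.51, -0.32, 29]]
```

Call:
apply_moves:
  increments:
    - [-1,0.0002,0.0006,0,0,0,0]
    - [-1,0.0002,0.0006,0,0,0,0]
    - [-1,0,0,0,0,0,0]
    - [-1,-0.0002,-0.0007,0,0,0,0]
    - [-1,-0.0003,-0.001,0,0,0,0]

```text
time_s: 12.68
ee_pos: [575.4, -74.8, 96.9]
ee_rot: [180.0, -0.0, 164.0]
force: [-0.8, -2.9, 0.9]
gripper_width: 0.2
gripper_force: 1.3
```

Call:
apply_moves:
  increments:
    - [-1,-0.0004,-0.0014,0,0,0,0]
    - [-1,-0.0004,-0.0014,0,0,0,0]
    - [-1,-0.0004,-0.0014,0,0,0,0]
    - [-1,-0.0004,-0.0014,0,0,0,0]
    - [-1,-0.0004,-0.0014,0,0,0,0]

```text
time_s: 13.1
ee_pos: [573.5, -81.6, 96.9]
ee_rot: [179.9, 0.0, 163.9]
force: [-1.0, 0.1, -0.4]
gripper_width: 0.6
gripper_force: 0.0
```

Call:
apply_moves:
  increments:
    - [-1,-0.0004,-0.0014,0,0,0,0]
    - [-1,-0.0006,-0.002,0,0,0,0]
    - [-1,-0.0008,-0.003,0,0,0,0]
    - [-1,-0.0011,-0.004,0,0,0,0]
    - [-1,-0.0014,-0.005,0,0,0,0]

```text
time_s: 13.52
ee_pos: [569.1, -97.5, 97.0]
ee_rot: [180.0, 0.0, 164.0]
force: [-0.2, -0.4, -1.0]
gripper_width: 0.7
gripper_force: 0.0
```

Run:
```python
from h import *
for _ in range(6): f=cams.grab_frame("wrist")
locate(f); st(1); locate(cams.grab_frame("wrist"))
```

```text
marks [(-19.03, 388), (-1.09, 1069), (16.87, 449)] dots [[-2.35, -0.27, 30]]
t 13.82 tcp e,n (-77.0, 0.4) z 97.0 Fe [-1.13] mean -1.13 Fz -0.48
marks [(-19.02, 394), (-1.09, 1062), (16.84, 463)] dots [[-2.38, -0.33, 31]]
```

Call:
apply_moves:
  increments:
    - [-1,0,0,0.035,0,0,0]
    - [-1,0,0,0.035,0,0,0]
    - [-1,0,0,0.03,0,0,0]
    - [-1,0,0,0.02,0,0,0]
    - [-1,0,0,0,0,0,0]

```text
time_s: 14.33
ee_pos: [571.7, -97.5, 222.3]
ee_rot: [179.9, 0.6, 164.0]
force: [0.9, 0.9, -0.3]
gripper_width: 0.2
gripper_force: 0.0
```

Call:
apply_moves:
  increments:
    - [-1,0,0,0,0,0,0]
    - [-1,0,0,0,0,0,0]

```text
time_s: 14.5
ee_pos: [568.4, -97.0, 215.9]
ee_rot: [-180.0, -0.1, 164.0]
force: [-0.0, 0.4, -0.4]
gripper_width: 0.5
gripper_force: 0.0
```

Run:
```python
from h import *
f=cams.grab_frame("wrist");locate(f); st(1)
R=cv2.cvtColor(rect(f,86,-60,60,50,62),cv2.COLOR_RGB2GRAY); print(R.shape)
T=rect(f,86,-65,65,-65,65); T2=rect(f,102,-65,65,-65,65)
T[60:460]=T2[60:460]; cv2.imwrite("pics/r2.png",T[:,:,::-1])
```

```text
marks [(-18.97, 249), (-1.0, 812), (16.91, 288)] dots [[-2.22, -0.25, 26], [-33.98, 11.81, 50], [23.91, 21.13, 49]]
t 14.55 tcp e,n (-77.0, -0.5) z 215.4 Fe [-0.11] mean -0.11 Fz 0.1
(48, 480)
```

View pics/r2.png

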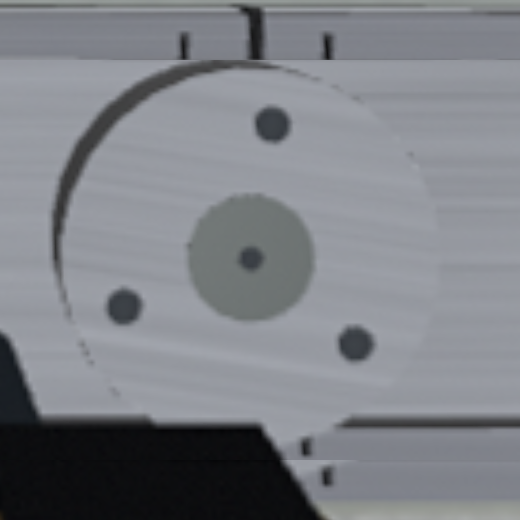

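The rectified view confirms the carrier dot is about 1.2 mm on the -y side of the long mark, and the lines on both rails agree. That is within tolerance, so I'll move above its centre for the press.

Call:
apply_moves:
  increments:
    - [-1,0.0105,0.0362,0,0,0,0]
    - [-1,0.0104,0.0362,0,0,0,0]
    - [-1,0,0,-0.025,0,0,0]
    - [-1,0,0,-0.025,0,0,0]
    - [-1,0,0,-0.02,0,0,0]

```text
time_s: 15.02
ee_pos: [588.9, -23.9, 144.1]
ee_rot: [-180.0, -0.2, 164.1]
force: [-0.4, 0.8, -0.8]
gripper_width: 0.7
gripper_force: 0.0
```

Call:
apply_moves:
  increments:
    - [-1,0,0,-0.012,0,0,0]
    - [-1,0,0,-0.006,0,0,0]
    - [-1,0,0,0,0,0,0]
    - [-1,0,0,0,0,0,0]
    - [-1,0,0,0,0,0,0]

```text
time_s: 15.43
ee_pos: [590.6, -25.0, 129.7]
ee_rot: [180.0, 0.1, 164.0]
force: [0.1, 0.1, 0.5]
gripper_width: 0.6
gripper_force: 0.0
```

Run:
```python
from h import *
f=cams.grab_frame("wrist");locate(f); st(4)
```

```text
marks [(-18.78, 205), (-0.88, 659), (17.08, 241)] dots []
t 15.63 tcp e,n (-1.6, 0.9) z 129.8 Fe [ 0.27 -0.76 -0.28 -0.59] mean -0.34 Fz -0.23
```

Call:
apply_moves:
  increments:
    - [-1,0,0,-0.003,0,0,0]
    - [-1,0,0,-0.003,0,0,0]
    - [-1,0,0,-0.002,0,0,0]
    - [-1,0,0,-0.0015,0,0,0]
    - [-1,0,0,-0.001,0,0,0]

```text
time_s: 16.1
ee_pos: [589.8, -24.8, 118.0]
ee_rot: [-180.0, -0.0, 164.0]
force: [0.0, -1.4, -0.2]
gripper_width: 0.2
gripper_force: 0.0
```

Call:
apply_moves:
  increments:
    - [-1,0,0,-0.0007,0,0,0]
    - [-1,0,0,-0.0007,0,0,0]
    - [-1,0,0,-0.0007,0,0,0]
    - [-1,0,0,0,0,0,0]

```text
time_s: 16.43
ee_pos: [590.1, -24.9, 116.4]
ee_rot: [180.0, 0.0, 164.0]
force: [-0.6, -0.1, -0.4]
gripper_width: 0.6
gripper_force: 0.0
```

Run:
```python
from h import *
st(3)
```

```text
t 16.53 tcp e,n (-1.6, 0.5) z 116.4 Fe [-0.25  0.37 -0.53] mean -0.13 Fz -0.3
```

Call:
apply_moves:
  increments:
    - [-1,0,0,-0.0003,0,0,0]
    - [-1,0,0,-0.0003,0,0,0]
    - [-1,0,0,-0.0003,0,0,0]
    - [-1,0,0,0,0,0,0]

```text
time_s: 16.92
ee_pos: [590.1, -24.8, 116.2]
ee_rot: [180.0, 0.0, 164.0]
force: [-1.2, 1.0, 5.0]
gripper_width: 0.5
gripper_force: 2.6
```

Run:
```python
from h import *
st(2)
```

```text
t 16.97 tcp e,n (-1.5, 0.6) z 116.2 Fe [0.65 0.36] mean 0.5 Fz 4.92
```

Call:
apply_moves:
  increments:
    - [-1,0,0,-0.0004,0,0,0]
    - [-1,0,0,-0.0004,0,0,0]
    - [-1,0,0,-0.0004,0,0,0]
    - [-1,0,0,0,0,0,0]

```text
time_s: 17.35
ee_pos: [590.2, -24.7, 115.5]
ee_rot: [180.0, 0.1, 164.0]
force: [-2.2, 0.2, 7.7]
gripper_width: 0.6
gripper_force: 4.0
```

Run:
```python
from h import *
locate(cams.grab_frame("wrist")); st(2)
```

```text
marks [(-18.52, 251), (-0.67, 614), (17.18, 262)] dots []
t 17.45 tcp e,n (-1.5, 0.6) z 115.6 Fe [0.14 0.03] mean 0.09 Fz 7.84
```

Call:
apply_moves:
  increments:
    - [-1,0,0,-0.0004,0,0,0]
    - [-1,0,0,-0.0004,0,0,0]
    - [-1,0,0,-0.0004,0,0,0]
    - [-1,0,0,-0.0004,0,0,0]
    - [-1,0,0,0,0,0,0]

```text
time_s: 17.92
ee_pos: [590.2, -24.6, 114.6]
ee_rot: [180.0, 0.1, 164.0]
force: [-3.2, 1.7, 11.7]
gripper_width: 0.8
gripper_force: 5.7
```

Run:
```python
from h import *
locate(cams.grab_frame("wrist")); st(3)
```

```text
marks [(-18.37, 250), (-0.59, 607), (17.17, 280)] dots []
t 18.07 tcp e,n (-1.4, 0.7) z 114.6 Fe [-0.26  0.3  -0.21] mean -0.06 Fz 11.39
```

Call:
apply_moves:
  increments:
    - [-1,0,0,-0.0004,0,0,0]
    - [-1,0,0,-0.0004,0,0,0]
    - [-1,0,0,0,0,0,0]
    - [-1,0,0,0,0,0,0]
    - [-1,0,0,0,0,0,0]

```text
time_s: 18.53
ee_pos: [590.3, -24.6, 114.2]
ee_rot: [180.0, 0.1, 164.0]
force: [-4.1, 1.6, 13.0]
gripper_width: 0.2
gripper_force: 6.5
```

Run:
```python
from h import *
locate(cams.grab_frame("wrist")); st(3)
```

```text
marks [(-18.29, 246), (-0.55, 609), (17.18, 281)] dots []
t 18.68 tcp e,n (-1.4, 0.6) z 114.2 Fe [ 0.29 -0.83  0.13] mean -0.14 Fz 13.08
```

The stage has given about 2 mm at 13 N. Releasing slowly.

Call:
apply_moves:
  increments:
    - [-1,0,0,0.0007,0,0,0]
    - [-1,0,0,0.0007,0,0,0]
    - [-1,0,0,0.0007,0,0,0]
    - [-1,0,0,0.0007,0,0,0]
    - [-1,0,0,0.0007,0,0,0]

```text
time_s: 19.15
ee_pos: [590.1, -24.8, 116.3]
ee_rot: [180.0, 0.1, 164.0]
force: [0.4, 0.1, 0.1]
gripper_width: 0.7
gripper_force: 0.1
```

Call:
apply_moves:
  increments:
    - [-1,0,0,0.0007,0,0,0]
    - [-1,0,0,0.0007,0,0,0]
    - [-1,0,0,0.001,0,0,0]
    - [-1,0,0,0.002,0,0,0]
    - [-1,0,0,0.004,0,0,0]

```text
time_s: 19.57
ee_pos: [589.7, -24.9, 123.3]
ee_rot: [-180.0, -0.1, 164.0]
force: [-0.1, -0.3, 0.3]
gripper_width: 0.8
gripper_force: 0.0
```

Call:
apply_moves:
  increments:
    - [-1,0,0,0.01,0,0,0]
    - [-1,0,0,0.03,0,0,0]
    - [-1,0,0,0.04,0,0,0]
    - [-1,-0.0104,-0.0362,0.01,0,0,0]
    - [-1,-0.0104,-0.0362,0,0,0,0]

```text
time_s: 19.98
ee_pos: [571.8, -97.1, 219.1]
ee_rot: [179.9, 0.6, 164.2]
force: [0.5, 0.1, -0.4]
gripper_width: 0.7
gripper_force: 0.0
```

Call:
apply_moves:
  increments:
    - [-1,0,0,0,0,0,0]
    - [-1,0,0,0,0,0,0]
    - [-1,0,0,0,0,0,0]

```text
time_s: 20.23
ee_pos: [569.2, -97.1, 214.1]
ee_rot: [180.0, 0.0, 163.9]
force: [0.1, -0.3, 1.1]
gripper_width: 0.1
gripper_force: 0.0
```

Run:
```python
from h import *
f=cams.grab_frame("wrist");locate(f);st(3);f=cams.grab_frame("wrist");locate(f); save(f,"w4.png",s=1.5)
```

```text
marks [(-19.01, 252), (-1.03, 792), (16.88, 293)] dots [[-2.2, -0.32, 26], [-33.99, 11.77, 50], [23.92, 21.1, 49]]
t 20.38 tcp e,n (-76.0, 0.4) z 213.6 Fe [1.01 0.26 0.32] mean 0.53 Fz 0.33
marks [(-18.89, 209), (-1.01, 756), (16.93, 280)] dots [[-2.18, -0.28, 26], [-34.0, 11.78, 50], [23.95, 21.08, 49]]
```

View pics/w4.png

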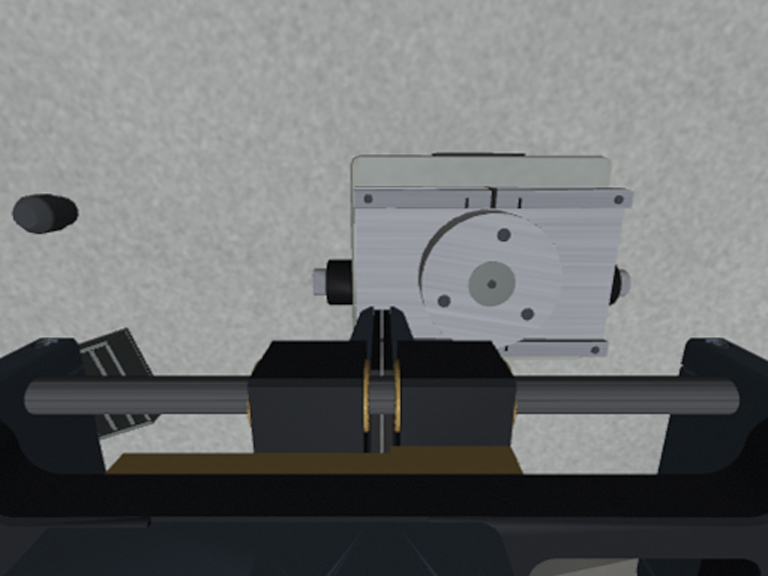

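The carrier dot is at (491,284) and the mark at (492,197): it lies flat, 1.2 mm from the mark, with nothing touching it and the stage back at rest. Handing in.

```bash
python3 -c "
from workcell import env
print(env.job_done())"
```

```text
the job is handed in; nothing more can be done
None
```

I finished the sequence and handed the job in at about 20 s. The carrier went to the opposite line (about 1 mm off), back to about 1.2 mm from the long mark, and was pressed about 2 mm at 13 N and released. No verdict was returned.

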